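# Pack the preserves gift box

## Robot

A 7-joint arm with a two-finger parallel gripper is mounted at the origin on the work surface; the furniture and walls round the work are solid. World frame = base frame: x ahead of the robot, y to its left, z up, the work surface at z = 0. Lengths are in m, angles in degrees, forces in N, time in s.
With the tool pointing down it reaches from about 0.4 to 0.9 m from the base axis. Payload 5.5 kg.
Tool frame: the origin (TCP) lies at the very end of the fingers, on their centre line; the grasp point (between the pads) lies 19 mm behind it; z points along the fingers, y is the line along which they close (so a half turn about z gives the same grasp; the last joint's range is limited). The gripper opens to 85 mm and grips with 20 to 120 N. Pads are 22 mm wide; open, the fingers measure 114 mm over their backs; the gripper's body (76 mm by 85 mm) begins 54 mm behind the grasp point. The pads swing forward as they close: fully open they stand 13 mm farther back than shut.
Start: joints at [78.22, 28.699, -24.465, 88.831, 12.651, 65.22, -12.049], TCP at [0.294, -0.58, 0.231] pointing down, gripper open.
Joint ranges: [-164.97, 164.97], [-17.58, 116.51], [-87.97, 89.64], [11.32, 138.91], [-80.73, 260.73], [10.89, 115.49], [-147.41, 147.41]. Speed limits (degrees/s): [147.25, 147.25, 180, 180, 180, 180, 180].

## Interface

Orientations are given as a 3x3 rotation matrix whose columns are the frame's x, y, z axes.
In Python, from workcell import observe, imaging, r gives the robot as it stands.
- The arm moves only by the tool move_arm, never from a script. Its argument "steps" is a list of rows, each an object of numbers: "x", "y", "z": the shift along the tool's x, y, z in cm; "turn": the turn about the tool's z in rad; "hand": the closure, from -1 (fully open) to 1 (shut). In form: [{"x": .., "y": .., "z": .., "turn": .., "hand": ..}, ...]. A call has 1 to 20 rows; each row shifts and turns the commanded pose from where the row before left it, along the tool's axes as they then stand; what a row does not reach is not made up. A row lasts 1/12 s, in which the tool goes at most 41.7 mm and 7.16 degrees, less where a joint would pass 70% of its speed; a pose out of reach is approached as far as the arm can. A call with a gripper value outside its range is refused whole. The fingers move at their own pace and stop on an object; "force" is the grip in N (left out, the last holds). Time passes only in rows, so rows that do not move let the fingers close. It gives the time, the measured TCP pose, the force, the opening and the grip force at its end, in the units of the state.
- observe(): the state, without advancing time (a new reading comes with each control period).
- imaging.snapshot(name): name is "scene" or "top"; returns (picture, depth): 480x640x3 uint8, red, green, blue; 480x640 float32, m along the optical axis (not along the pixel's ray), 0 where there is no reading.
- imaging.camera_params(name): a dict with "K" (3x3 intrinsics, pixels), "T" (4x4, takes a point from camera to world coordinates). Camera axes: x right, y down, z forward; pixel columns grow to the right and rows downward; lengths in m; the calibration is good to about 2 mm. A picture is of the moment at which its call begins. camera_params takes no time and is no camera call.
- r.close_job(): hands the job in; it is judged then, once.
The state is a dict: "clock": time; "q": joint angles; "qvel": joint speeds; "joint_efforts": joint torques, N m; "eef_pos": TCP position; "tcp_rot": TCP orientation; "contact_force": force on the tool from outside, world axes, zero at the start; "torque": the same for the moment, N m; "width": finger opening in m; "gripper_force": force on a finger pad.
Only numpy, scipy, OpenCV 4.12 (cv2) and the standard library are available. Lean on these libraries where they do the work, as an engineer would, in place of code of your own. Each camera call takes 0.05 s, during which the arm holds its last target. There are 200 camera calls.

## Task

Pack the gift box with the four closed jars: set each jar that has a lid down, without dropping it, upright on the floor of the nest cut to its own shape and size. Leave the two jars without lids standing where they are.

Things in the scene. Friction and masses are not known exactly. Their poses are not given: they have to be found in the camera images.
- jar_wide: Loose jar, 175 to 350 g, red-brown with a blank white paper band; origin at the centre of its underside, z up; gripped from above on the sides of its body (below the lid). Wide ROUND jar: body 62 mm diameter up to 56 mm high, then a closed steel lid 54 mm diameter to 69 mm high. Its like, without a lid, is open_wide.
- jar_slim: Loose jar, 175 to 350 g, red-brown with a blank white paper band; origin at the centre of its underside, z up; gripped from above on the sides of its body (below the lid). Slim ROUND jar: body 42 mm diameter up to 60 mm high, then a closed steel lid 34 mm diameter to 73 mm high.
- jar_square: Loose jar, 175 to 350 g, red-brown with a blank white paper band; origin at the centre of its underside, z up; gripped from above on the sides of its body (below the lid). SQUARE jar: body 50 x 50 mm (sides along its x and y) up to 60 mm high, then a closed round steel lid 42 mm diameter to 73 mm high. Its like, without a lid, is open_square.
- jar_oblong: Loose jar, 175 to 350 g, red-brown with a blank white paper band; origin at the centre of its underside, z up; gripped from above on the sides of its body (below the lid). OBLONG jar: body 44 mm along its x, 66 mm along its y, up to 56 mm high, then a closed oblong steel lid 36 x 58 mm to 69 mm high.
- open_wide: Look-alike that stays: loose round jar with the body of jar_wide (62 mm diameter, 56 mm high) but no lid: a bare red-brown neck ring, 52 mm diameter to 68 mm high, dark inside. Origin at the centre of its underside.
- open_square: Look-alike that stays: loose square jar with the body of jar_square (50 x 50 mm, 60 mm high) but no lid: a bare red-brown neck ring, 40 mm diameter to 72 mm high, dark inside. Origin at the centre of its underside, sides along its x and y.
- nest_wide: Fixed wooden block in the gift box, 107 x 107 x 16 mm, origin at the centre of its underside, z up, with a recess from above, 12 mm deep (its grey felt floor 4 mm above the origin). Round recess 76 mm in diameter (the larger round one), for the wide round jar.
- nest_slim: Fixed wooden block in the gift box, 107 x 107 x 16 mm, origin at the centre of its underside, z up, with a recess from above, 12 mm deep (its grey felt floor 4 mm above the origin). Round recess 56 mm in diameter (the smaller round one), for the slim round jar.
- nest_square: Fixed wooden block in the gift box, 107 x 107 x 16 mm, origin at the centre of its underside, z up, with a recess from above, 12 mm deep (its grey felt floor 4 mm above the origin). Square recess 64 x 64 mm, sides along its x and y, for the square jar. The nests form a 2 x 2 square, 110 mm between centres, in a cardboard box 232 mm square, sides along their x and y, rim 22 mm high.
- nest_oblong: Fixed wooden block in the gift box, 107 x 107 x 16 mm, origin at the centre of its underside, z up, with a recess from above, 12 mm deep (its grey felt floor 4 mm above the origin). Oblong recess 58 mm along its x and 80 mm along its y, for the oblong jar.

How it is judged (in metres and radians):
At the end, for the whole second after the job is handed in: Each lidded jar stands upright (within 0.1 rad) in its own nest, its centre within 13 mm of the nest's centre and its underside on the recess floor (1 to 8 mm above the nest's origin), released and at rest; the two open jars have moved less than 20 mm and stand upright (horizontal distance between jar_wide and nest_wide below 0.013 m and z of jar_wide in the frame of nest_wide between 0.001 and 0.008 m and angle between each of jar_wide, jar_slim, jar_square, jar_oblong, open_wide, open_square's own z axis and vertical below 0.1 rad and linear speed of each of jar_wide, jar_slim, jar_square, jar_oblong below 0.02 m/s and angular speed of each of jar_wide, jar_slim, jar_square, jar_oblong below 0.2 rad/s and horizontal distance between jar_slim and nest_slim below 0.013 m and z of jar_slim in the frame of nest_slim between 0.001 and 0.008 m and horizontal distance between jar_square and nest_square below 0.013 m and z of jar_square in the frame of nest_square between 0.001 and 0.008 m and horizontal distance between jar_oblong and nest_oblong below 0.013 m and z of jar_oblong in the frame of nest_oblong between 0.001 and 0.008 m and distance of each of open_wide, open_square from where it was at the start of the episode below 0.02 m); the robot touches nothing.
It fails at once if an open jar is moved from its place (20 mm) (distance of any of open_wide, open_square from where it was at the start of the episode above 0.02 m).
It fails at once if a jar is dropped into its nest (arrives faster than 0.8 m/s) ((distance between jar_wide and nest_wide below 0.06 m and linear speed of jar_wide above 0.8 m/s) or (distance between jar_slim and nest_slim below 0.06 m and linear speed of jar_slim above 0.8 m/s) or (distance between jar_square and nest_square below 0.06 m and linear speed of jar_square above 0.8 m/s) or (distance between jar_oblong and nest_oblong below 0.06 m and linear speed of jar_oblong above 0.8 m/s)).
It also fails if it takes over 128 s, if anything falls off the work surface, if the arm or the gripper's body presses on something with over 40 N, if the wrist force passes 120 N, or if a joint passes its speed limit or range.

## Working session

There is one attempt and no reset: what is moved stays moved. The work goes in short steps, Python scripts to look and compute and a tool call to move; the robot and the scene stay as the last step left them, time stands still between calls to the robot, and variables do not carry over. Pictures are saved under pics/ and viewed, at most 14 in all, crops included, and the job is handed in when it is done.

Besides the shell and the picture viewer there is one more tool, called after "Emit:" by a JSON object that holds its "api" and its "payload", one argument or row to a line. move_arm: Moves the arm, as the interface text tells. Its arguments: {"type":"object","properties":{"steps":{"type":"array"},"force":{"type":"number"}},"required":["steps"]}

```bash
mkdir -p pics; python3 - <<'E'
from workcell import observe, imaging, r
import cv2,numpy as np
s=observe();print({k:np.round(s[k],3) for k in ('clock','eef_pos','tcp_rot','width','q')})
for n in('top','scene'):
    p,d=imaging.snapshot(n);c=imaging.camera_params(n);print(n,np.round(c['K'],1),np.round(c['T'],3))
    cv2.imwrite(f'pics/{n}0.png',p[:,:,::-1]);np.save(f'{n}_d.npy',d)
E
```

```text
{'clock': np.float64(0.0), 'eef_pos': array([ 0.293, -0.579,  0.23 ]), 'tcp_rot': array([[ 0.892,  0.452, -0.001],
       [ 0.452, -0.892,  0.002],
       [ 0.   , -0.002, -1.   ]]), 'width': np.float64(0.086), 'q': array([ 78.221,  28.755, -24.453,  88.893,  12.649,  65.219, -12.049])}
top [[572.4   0.  326. ]
 [  0.  572.4 237.7]
 [  0.    0.    1. ]] [[ 0.015 -0.982  0.187  0.306]
 [-1.    -0.014  0.009  0.007]
 [-0.006 -0.187 -0.982  1.257]
 [ 0.     0.     0.     1.   ]]
scene [[440.7   0.  320.7]
 [  0.  440.7 241.1]
 [  0.    0.    1. ]] [[-0.618 -0.596  0.513  0.109]
 [-0.786  0.46  -0.413  0.365]
 [ 0.01  -0.658 -0.753  0.683]
 [ 0.     0.     0.     1.   ]]
```

View pics/top0.png

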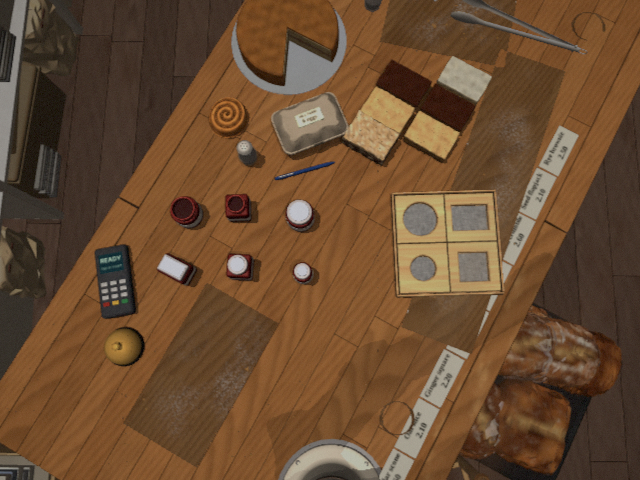

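View pics/scene0.png

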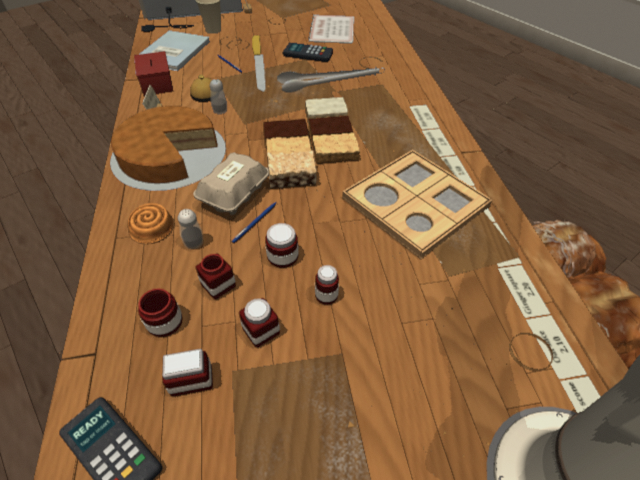

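The top view shows the lidded jars at about (177,266) oblong, (238,265) square, (302,271) slim and (299,211) wide. The open jars are at (184,210) and (237,206). Nests: wide (420,218), oblong (470,218), slim (423,267), square (474,266).

```bash
cat > h.py <<'E'
from workcell import observe, imaging, r
import cv2,numpy as np
def cloud(n,d):
    c=imaging.camera_params(n);K,T=c['K'],c['T'];v,u=np.mgrid[:480,:640]
    P=np.stack([(u-K[0,2])/K[0,0]*d,(v-K[1,2])/K[1,1]*d,d],-1)
    return P@T[:3,:3].T+T[:3,3]
def cast(n,uv,z):
    c=imaging.camera_params(n);K,T=c['K'],c['T'];uv=np.atleast_2d(uv).astype(float)
    R=np.c_[uv,np.ones(len(uv))]@np.linalg.inv(K).T@T[:3,:3].T
    return T[:3,3]+R*((z-T[2,3])/R[:,2])[:,None]
def blobs(n,mask,z,amin=60):
    for c in cv2.findContours(mask.astype(np.uint8),0,1)[0]:
        if cv2.contourArea(c)<amin: continue
        w=cast(n,c[:,0],z)[:,:2]*1000
        (cx,cy),(a,b),t=cv2.minAreaRect(w.astype(np.float32))
        print(n,c[:,0].mean(0).round(),'ctr',np.round([cx,cy],1),'size',np.round([a,b],1),'ang',round(t,1))
E
python3 - <<'E'
from h import *
for n in('top','scene'):
    p=cv2.imread(f'pics/{n}0.png');d=np.load(f'{n}_d.npy');W=cloud(n,d)
    hsv=cv2.cvtColor(p,cv2.COLOR_BGR2HSV);H,S,V=cv2.split(hsv)
    if n=='top': roi=np.zeros_like(S,bool);roi[185:300,150:330]=1;nr=np.zeros_like(roi);nr[185:300,390:505]=1
    else: roi=np.zeros_like(S,bool);roi[215:400,130:350]=1;nr=np.zeros_like(roi);nr[150:260,340:495]=1
    print('lids'); blobs(n,roi&(W[...,2]>.062)&(S<70)&(V>90),.071)
    print('high'); blobs(n,roi&(W[...,2]>.045)&(d>0),.06)
    print('felt'); blobs(n,nr&(S<60),.011)
    print('box'); blobs(n,cv2.morphologyEx((nr&(W[...,2]>.010)).astype(np.uint8),3,np.ones((7,7))),.022)
    print('z nest',np.percentile(W[nr&(d>0)][:,2],[5,15,30,50,70,90]).round(4))
    for u,v in ([(302,271),(177,266)] if n=='top' else []):print(W[v,u].round(3))
p=cv2.imread('pics/top0.png')
a=cv2.resize(p[185:300,150:330],None,fx=4,fy=4,interpolation=2);cv2.imwrite('pics/crop1.png',a)
E
```

```text
lids
top [302. 271.] ctr [461.5  67.8] size [31.6 31.3] ang 1.2
top [237. 264.] ctr [473.1 203.6] size [40.1 39.9] ang 28.4
top [172. 267.] ctr [465.5 338.9] size [57.5 35.4] ang 63.3
top [299. 212.] ctr [587.9  76.1] size [50.3 51.3] ang 0.8
high
top [302. 272.] ctr [460.8  68.3] size [40.3 40.1] ang 0.8
top [238. 265.] ctr [472.8 202.7] size [51.1 50.9] ang 0.8
top [175. 268.] ctr [464.9 337.5] size [69.6 43.4] ang 63.1
top [299. 213.] ctr [586.7  77.1] size [62.  59.7] ang 45.1
top [184. 210.] ctr [591.2 325.2] size [62.3 59.9] ang 28.7
top [236. 205.] ctr [601.5 211.6] size [53.3 49.7] ang 2.7
felt
top [423. 268.] ctr [ 477.7 -194.3] size [50.4 51.1] ang 89.3
top [473. 267.] ctr [ 483.6 -304.6] size [59.7 60.3] ang 0.8
top [469. 218.] ctr [ 593.6 -299.5] size [52.5 75.9] ang 0.8
top [419. 219.] ctr [ 588.7 -189.5] size [68.5 69.5] ang 0.8
box
top [447. 245.] ctr [ 531.3 -245.6] size [243.4 249.2] ang 2.0
z nest [0.0007 0.0052 0.0102 0.0182 0.0213 0.0239]
[0.461 0.067 0.07 ]
[0.466 0.327 0.077]
lids
scene [182. 363.] ctr [463.4 339.2] size [57.  35.8] ang 63.8
scene [257. 310.] ct
[... 543 characters left out ...]
ene [281. 239.] ctr [584.7  78.6] size [60.7 75.5] ang 52.3
scene [188. 224.] ctr [725.5 198.8] size [37.4 61.5] ang 70.9
felt
scene [418. 223.] ctr [ 481.5 -197.3] size [44.3 47.9] ang 81.4
scene [451. 200.] ctr [ 486.1 -309.1] size [58.4 53.4] ang 3.0
scene [381. 196.] ctr [ 592.3 -193.3] size [69.4 62.6] ang 48.0
scene [414. 175.] ctr [ 596.9 -304.2] size [50.7 69.3] ang 3.2
scene [458. 169.] ctr [ 545.6 -396.8] size [ 39.1 105.9] ang 62.2
scene [445. 152.] ctr [ 610.1 -427.8] size [41.3 25. ] ang 65.7
box
scene [417. 207.] ctr [ 531.7 -236.1] size [255.3 273.5] ang 2.1
scene [349. 154.] ctr [ 735.2 -224.2] size [47.8 34.8] ang 52.5
z nest [-0.0004  0.0008  0.0019  0.0076  0.0196  0.0221]
```

View pics/crop1.png

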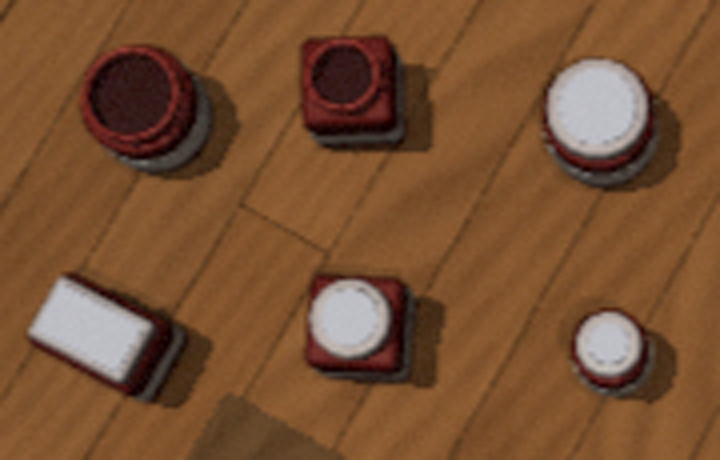

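Both views agree to about 2 mm, and the sizes match the spec. The crop shows the oblong jar's long axis at about 63° and the square jar nearly axis-aligned. I'll turn the tool to yaw 0 and travel to the slim jar.

Emit:
{"api": "move_arm", "payload": {
  "steps": [
    {"turn": 0.1175,"hand": -1},
    {"turn": 0.1175},
    {"turn": 0.1175},
    {"turn": 0.1175},
    {"x": 1.05,"y": -3.9},
    {"x": 1.05,"y": -3.9},
    {"x": 1.05,"y": -3.9},
    {"x": 1.05,"y": -3.9},
    {"x": 1.05,"y": -3.9},
    {"x": 1.05,"y": -3.9},
    {"x": 1.05,"y": -3.9},
    {"x": 1.05,"y": -3.9},
    {"x": 1.05,"y": -3.9},
    {"x": 1.05,"y": -3.9},
    {"x": 1.05,"y": -3.9},
    {"x": 1.05,"y": -3.9},
    {"x": 1.05,"y": -3.9},
    {"x": 1.05,"y": -3.9},
    {"x": 1.05,"y": -3.9},
    {"x": 1.05,"y": -3.9}
  ],
  "force": 50
}}

```text
validation failed for argument at $.st...
```

```bash
cat >> h.py <<'E'
def go(x,y,z,yaw=None):
    "print remaining shift in tool axes (cm) and turn (rad)"
    s=observe();R=np.array(s['tcp_rot']);d=R.T@(np.array([x,y,z])-s['eef_pos'])*100
    cur=np.degrees(np.arctan2(R[1,0],R[0,0]))
    print('t',round(float(s['clock']),2),'pos',np.round(s['eef_pos'],4),'yaw',cur.round(2),'w',np.round(s['width'],4),'F',np.round(s['contact_force'],1),'q',np.round(s['q']))
    print('shift cm',d.round(2),'turn',None if yaw is None else np.radians(cur-yaw).round(3))
E
python3 - <<'E'
from h import *
go(.461,.0675,.020,0)
for n in('top','scene'):
    W=cloud(n,np.load(n+'_d.npy'))
    for x,y in((478,-194),(588.5,-190),(483.5,-304),(593.5,-300)):
        m=(abs(W[...,0]-x/1e3)<.015)&(abs(W[...,1]-y/1e3)<.015);print(n,np.median(W[m][:,2]).round(4))
E
```

```text
t 0.1 pos [ 0.2934 -0.5793  0.2303] yaw 26.86 w 0.0854 F [-0.8 -0.5  0. ] q [ 78.  29. -24.  89.  13.  65. -12.]
shift cm [ 44.18 -50.09  21.12] turn 0.469
top 0.0101
top 0.0099
top 0.0102
top 0.0105
scene 0.01
scene 0.01
scene 0.0102
scene 0.0101
```

Emit:
{"api": "move_arm", "payload": {
  "steps": [
    {"x": 0,"y": 0,"z": 0,"turn": 0.1175,"hand": -1},
    {"x": 0,"y": 0,"z": 0,"turn": 0.1175,"hand": -1},
    {"x": 0,"y": 0,"z": 0,"turn": 0.1175,"hand": -1},
    {"x": 0,"y": 0,"z": 0,"turn": 0.1175,"hand": -1},
    {"x": 1.05,"y": -3.9,"z": 0,"turn": 0,"hand": -1},
    {"x": 1.05,"y": -3.9,"z": 0,"turn": 0,"hand": -1},
    {"x": 1.05,"y": -3.9,"z": 0,"turn": 0,"hand": -1},
    {"x": 1.05,"y": -3.9,"z": 0,"turn": 0,"hand": -1},
    {"x": 1.05,"y": -3.9,"z": 0,"turn": 0,"hand": -1},
    {"x": 1.05,"y": -3.9,"z": 0,"turn": 0,"hand": -1},
    {"x": 1.05,"y": -3.9,"z": 0,"turn": 0,"hand": -1},
    {"x": 1.05,"y": -3.9,"z": 0,"turn": 0,"hand": -1},
    {"x": 1.05,"y": -3.9,"z": 0,"turn": 0,"hand": -1},
    {"x": 1.05,"y": -3.9,"z": 0,"turn": 0,"hand": -1},
    {"x": 1.05,"y": -3.9,"z": 0,"turn": 0,"hand": -1},
    {"x": 1.05,"y": -3.9,"z": 0,"turn": 0,"hand": -1},
    {"x": 1.05,"y": -3.9,"z": 0,"turn": 0,"hand": -1},
    {"x": 1.05,"y": -3.9,"z": 0,"turn": 0,"hand": -1},
    {"x": 1.05,"y": -3.9,"z": 0,"turn": 0,"hand": -1},
    {"x": 0,"y": 0,"z": 0,"turn": 0,"hand": -1}
  ],
  "force": 50
}}

```text
clock: 1.77
eef_pos: [0.4533, 0.0138, 0.2321]
tcp_rot: [[1.0, 0.01, 0.003], [0.01, -1.0, 0.004], [0.003, -0.004, -1.0]]
contact_force: [-0.2, 0.1, -1.3]
width: 0.0858
gripper_force: 0.0
```

```bash
python3 -c "
from h import *
go(.461,.0675,.020,0)"
```

```text
t 1.77 pos [0.4533 0.0138 0.2321] yaw 0.56 w 0.0858 F [-0.2  0.1 -1.3] q [  34.   10.  -43.  115.    8.   57. -102.]
shift cm [ 0.76 -5.27 21.23] turn 0.01
```

Emit:
{"api": "move_arm", "payload": {
  "steps": [
    {"x": 0.38,"y": -2.65,"z": 0,"turn": 0.01,"hand": -1},
    {"x": 0.38,"y": -2.65,"z": 0,"turn": 0,"hand": -1},
    {"x": 0,"y": 0,"z": 3.5,"turn": 0,"hand": -1},
    {"x": 0,"y": 0,"z": 3.5,"turn": 0,"hand": -1},
    {"x": 0,"y": 0,"z": 3,"turn": 0,"hand": -1},
    {"x": 0,"y": 0,"z": 0,"turn": 0,"hand": -1}
  ]
}}

```text
clock: 2.27
eef_pos: [0.4551, 0.0571, 0.1263]
tcp_rot: [[1.0, -0.011, -0.01], [-0.011, -1.0, 0.0], [-0.01, 0.0, -1.0]]
contact_force: [-0.8, -0.8, -0.3]
width: 0.0854
gripper_force: 0.0
```

```bash
python3 -c "
from h import *
go(.461,.0675,.020,0)"
```

```text
t 2.27 pos [0.4551 0.0571 0.1263] yaw -0.6 w 0.0854 F [-0.8 -0.8 -0.3] q [  24.   21.  -41.  120.   19.   46. -118.]
shift cm [ 0.69 -1.04 10.62] turn -0.011
```

Emit:
{"api": "move_arm", "payload": {
  "steps": [
    {"x": 0.35,"y": -0.5,"z": 0,"turn": 0,"hand": -1},
    {"x": 0.35,"y": -0.5,"z": 0,"turn": -0.01,"hand": -1},
    {"x": 0,"y": 0,"z": 1.5,"turn": 0,"hand": -1},
    {"x": 0,"y": 0,"z": 0,"turn": 0,"hand": -1},
    {"x": 0,"y": 0,"z": 0,"turn": 0,"hand": -1}
  ]
}}

```text
clock: 2.68
eef_pos: [0.468, 0.0682, 0.1177]
tcp_rot: [[1.0, -0.001, 0.002], [-0.001, -1.0, 0.0], [0.002, -0.0, -1.0]]
contact_force: [-0.1, 0.0, 0.6]
width: 0.0854
gripper_force: 0.0
```

```bash
python3 -c "
from h import *
go(.461,.0675,.020,0)"
```

```text
t 2.68 pos [0.468  0.0682 0.1177] yaw -0.04 w 0.0854 F [-0.1  0.   0.6] q [  22.   23.  -40.  119.   21.   45. -120.]
shift cm [-0.72  0.07  9.77] turn -0.001
```

Emit:
{"api": "move_arm", "payload": {
  "steps": [
    {"x": -0.7,"y": 0.05,"z": 0,"turn": 0,"hand": -1},
    {"x": 0,"y": 0,"z": 2,"turn": 0,"hand": -1},
    {"x": 0,"y": 0,"z": 2,"turn": 0,"hand": -1},
    {"x": 0,"y": 0,"z": 2,"turn": 0,"hand": -1},
    {"x": 0,"y": 0,"z": 2,"turn": 0,"hand": -1},
    {"x": 0,"y": 0,"z": 1.7,"turn": 0,"hand": -1},
    {"x": 0,"y": 0,"z": 0,"turn": 0,"hand": -1},
    {"x": 0,"y": 0,"z": 0,"turn": 0,"hand": -1},
    {"x": 0,"y": 0,"z": 0,"turn": 0,"hand": -1}
  ]
}}

```text
clock: 3.43
eef_pos: [0.4608, 0.0676, 0.0207]
tcp_rot: [[1.0, -0.001, 0.002], [-0.001, -1.0, 0.0], [0.002, -0.0, -1.0]]
contact_force: [-0.3, -0.4, -0.3]
width: 0.0855
gripper_force: 0.0
```

```bash
python3 -c "
from h import *
go(.461,.0675,.020,0)"
```

```text
t 3.43 pos [0.4608 0.0676 0.0207] yaw -0.06 w 0.0855 F [-0.3 -0.4 -0.3] q [  15.   32.  -32.  122.   31.   34. -129.]
shift cm [0.02 0.01 0.07] turn -0.001
```

Emit:
{"api": "move_arm", "payload": {
  "steps": [
    {"x": 0,"y": 0,"z": 0,"turn": 0,"hand": 1},
    {"x": 0,"y": 0,"z": 0,"turn": 0,"hand": 1},
    {"x": 0,"y": 0,"z": 0,"turn": 0,"hand": 1},
    {"x": 0,"y": 0,"z": 0,"turn": 0,"hand": 1},
    {"x": 0,"y": 0,"z": 0,"turn": 0,"hand": 1},
    {"x": 0,"y": 0,"z": 0,"turn": 0,"hand": 1},
    {"x": 0,"y": 0,"z": 0,"turn": 0,"hand": 1},
    {"x": 0,"y": 0,"z": 0,"turn": 0,"hand": 1},
    {"x": 0,"y": 0,"z": -1,"turn": 0,"hand": 1},
    {"x": 0,"y": 0,"z": -2,"turn": 0,"hand": 1},
    {"x": 0,"y": 0,"z": -2,"turn": 0,"hand": 1},
    {"x": 0,"y": 0,"z": 0,"turn": 0,"hand": 1}
  ]
}}

```text
clock: 4.43
eef_pos: [0.462, 0.0679, 0.0724]
tcp_rot: [[1.0, -0.001, 0.005], [-0.001, -1.0, 0.0], [0.005, -0.0, -1.0]]
contact_force: [0.6, -0.5, -2.8]
width: 0.0411
gripper_force: 50.9
```

Emit:
{"api": "move_arm", "payload": {
  "steps": [
    {"x": 0,"y": 0,"z": -3,"turn": 0,"hand": 1},
    {"x": 0,"y": 0,"z": -3,"turn": 0,"hand": 1},
    {"x": 0.2,"y": 2.6,"z": 0,"turn": 0,"hand": 1},
    {"x": 0.2,"y": 2.6,"z": 0,"turn": 0,"hand": 1},
    {"x": 0.2,"y": 2.6,"z": 0,"turn": 0,"hand": 1},
    {"x": 0.2,"y": 2.6,"z": 0,"turn": 0,"hand": 1},
    {"x": 0.2,"y": 2.6,"z": 0,"turn": 0,"hand": 1},
    {"x": 0.2,"y": 2.6,"z": 0,"turn": 0,"hand": 1},
    {"x": 0.2,"y": 2.6,"z": 0,"turn": 0,"hand": 1},
    {"x": 0.2,"y": 2.6,"z": 0,"turn": 0,"hand": 1},
    {"x": 0,"y": 2.6,"z": 0,"turn": 0,"hand": 1},
    {"x": 0,"y": 2.6,"z": 0,"turn": 0,"hand": 1},
    {"x": 0,"y": 0,"z": 0,"turn": 0,"hand": 1},
    {"x": 0,"y": 0,"z": 0,"turn": 0,"hand": 1},
    {"x": 0,"y": 0,"z": 0,"turn": 0,"hand": 1}
  ]
}}

```text
clock: 5.68
eef_pos: [0.4751, -0.192, 0.1289]
tcp_rot: [[1.0, -0.001, -0.001], [-0.001, -1.0, 0.001], [-0.001, -0.001, -1.0]]
contact_force: [0.1, 0.4, -2.2]
width: 0.0411
gripper_force: 51.6
```

```bash
python3 -c "
from h import *
go(.478,-.1934,.032,0)"
```

```text
t 5.68 pos [ 0.4751 -0.192   0.1289] yaw -0.08 w 0.0411 F [ 0.1  0.4 -2.2] q [ 49.  25. -36. 113.  19.  48. -88.]
shift cm [0.3  0.15 9.69] turn -0.001
```

Emit:
{"api": "move_arm", "payload": {
  "steps": [
    {"x": 0.3,"y": 0.15,"z": 0,"turn": 0,"hand": 1},
    {"x": 0,"y": 0,"z": 2,"turn": 0,"hand": 1},
    {"x": 0,"y": 0,"z": 2,"turn": 0,"hand": 1},
    {"x": 0,"y": 0,"z": 2,"turn": 0,"hand": 1},
    {"x": 0,"y": 0,"z": 2,"turn": 0,"hand": 1},
    {"x": 0,"y": 0,"z": 1,"turn": 0,"hand": 1},
    {"x": 0,"y": 0,"z": 0.3,"turn": 0,"hand": 1},
    {"x": 0,"y": 0,"z": 0.2,"turn": 0,"hand": 1},
    {"x": 0,"y": 0,"z": 0.2,"turn": 0,"hand": 1},
    {"x": 0,"y": 0,"z": 0,"turn": 0,"hand": 1},
    {"x": 0,"y": 0,"z": 0,"turn": 0,"hand": 1},
    {"x": 0,"y": 0,"z": 0,"turn": 0,"hand": 1}
  ]
}}

```text
clock: 6.68
eef_pos: [0.4792, -0.1945, 0.0331]
tcp_rot: [[1.0, -0.001, 0.001], [-0.001, -1.0, -0.001], [0.001, 0.001, -1.0]]
contact_force: [0.2, 0.2, -2.1]
width: 0.0407
gripper_force: 51.6
```

```bash
python3 -c "
from h import *
go(.478,-.1934,.0305,0)"
```

```text
t 6.68 pos [ 0.4792 -0.1945  0.0331] yaw -0.08 w 0.0407 F [ 0.2  0.2 -2.1] q [ 44.  34. -30. 115.  27.  38. -94.]
shift cm [-0.12 -0.11  0.26] turn -0.001
```

Emit:
{"api": "move_arm", "payload": {
  "steps": [
    {"x": -0.1,"y": -0.1,"z": 0.1,"turn": 0,"hand": 1},
    {"x": 0,"y": 0,"z": 0.1,"turn": 0,"hand": 1},
    {"x": 0,"y": 0,"z": 0.1,"turn": 0,"hand": 1},
    {"x": 0,"y": 0,"z": 0,"turn": 0,"hand": 1},
    {"x": 0,"y": 0,"z": 0,"turn": 0,"hand": 1}
  ]
}}

```text
clock: 7.1
eef_pos: [0.4775, -0.1932, 0.0292]
tcp_rot: [[1.0, -0.001, -0.0], [-0.001, -1.0, 0.0], [-0.0, -0.0, -1.0]]
contact_force: [0.1, 0.3, -3.3]
width: 0.041
gripper_force: 51.6
```

Emit:
{"api": "move_arm", "payload": {
  "steps": [
    {"x": 0,"y": 0,"z": 0.1,"turn": 0,"hand": 1},
    {"x": 0,"y": 0,"z": 0.1,"turn": 0,"hand": 1},
    {"x": 0,"y": 0,"z": 0,"turn": 0,"hand": 1},
    {"x": 0,"y": 0,"z": 0,"turn": 0,"hand": 1}
  ]
}}

```text
clock: 7.43
eef_pos: [0.4778, -0.1932, 0.0282]
tcp_rot: [[1.0, -0.001, -0.0], [-0.001, -1.0, -0.001], [-0.0, 0.001, -1.0]]
contact_force: [-2.5, 0.5, 8.9]
width: 0.0406
gripper_force: 52.9
```

Emit:
{"api": "move_arm", "payload": {
  "steps": [
    {"x": 0,"y": 0,"z": 0,"turn": 0,"hand": -1},
    {"x": 0,"y": 0,"z": 0,"turn": 0,"hand": -1},
    {"x": 0,"y": 0,"z": 0,"turn": 0,"hand": -1},
    {"x": 0,"y": 0,"z": 0,"turn": 0,"hand": -1},
    {"x": 0,"y": 0,"z": 0,"turn": 0,"hand": -1},
    {"x": 0,"y": 0,"z": 0,"turn": 0,"hand": -1},
    {"x": 0,"y": 0,"z": -1.5,"turn": 0,"hand": -1},
    {"x": 0,"y": 0,"z": -2.5,"turn": 0,"hand": -1},
    {"x": 0,"y": 0,"z": -3,"turn": 0,"hand": -1},
    {"x": 0,"y": 0,"z": -3,"turn": 0,"hand": -1},
    {"x": 0,"y": 0,"z": -3,"turn": 0,"hand": -1},
    {"x": 1.5,"y": -3,"z": 0,"turn": 0,"hand": -1},
    {"x": 1.5,"y": -3,"z": 0,"turn": 0,"hand": -1},
    {"x": 1.5,"y": -3,"z": 0,"turn": 0,"hand": -1},
    {"x": 1.5,"y": -3,"z": 0,"turn": 0,"hand": -1},
    {"x": 1.5,"y": -3,"z": 0,"turn": 0,"hand": -1},
    {"x": 1.5,"y": -3,"z": 0,"turn": 0,"hand": -1},
    {"x": 1.5,"y": -3,"z": 0,"turn": 0,"hand": -1},
    {"x": 0,"y": -3,"z": 0,"turn": 0,"hand": -1},
    {"x": 0,"y": -2.7,"z": 0,"turn": 0,"hand": -1}
  ]
}}

```text
clock: 9.1
eef_pos: [0.5834, 0.0761, 0.1572]
tcp_rot: [[1.0, -0.0, 0.0], [-0.0, -1.0, 0.001], [0.0, -0.001, -1.0]]
contact_force: [-0.7, 1.0, -0.5]
width: 0.0854
gripper_force: 0.0
```

Emit:
{"api": "move_arm", "payload": {
  "steps": [
    {"x": 0,"y": 0,"z": 0,"turn": 0,"hand": -1},
    {"x": 0,"y": 0,"z": 0,"turn": 0,"hand": -1},
    {"x": 0,"y": 0,"z": 0,"turn": 0,"hand": -1}
  ]
}}

```text
clock: 9.35
eef_pos: [0.5828, 0.0731, 0.157]
tcp_rot: [[1.0, -0.001, -0.0], [-0.001, -1.0, -0.001], [-0.0, 0.001, -1.0]]
contact_force: [0.0, -0.2, -0.4]
width: 0.0853
gripper_force: 0.0
```

```bash
python3 - <<'E'
from h import *
go(.5872,.0767,.020,0)
p,d=imaging.snapshot('top');cv2.imwrite('pics/top1.png',p[:,:,::-1]);
W=cloud('top',d);S=cv2.cvtColor(p,cv2.COLOR_RGB2HSV)
m=(W[...,2]>.06)&(W[...,2]<.12)&(S[...,1]<70)&(S[...,2]>90);m[:,:380]=0;m[:185]=0;m[300:]=0
blobs('top',m,.083)
E
```

```text
t 9.35 pos [0.5828 0.0731 0.157 ] yaw -0.06 w 0.0853 F [ 0.  -0.2 -0.4] q [  19.   30.  -39.  102.   22.   56. -118.]
shift cm [ 0.45 -0.37 13.7 ] turn -0.001
top [428. 264.] ctr [ 478.2 -193.2] size [31.  31.6] ang 89.1
```

View pics/top1.png

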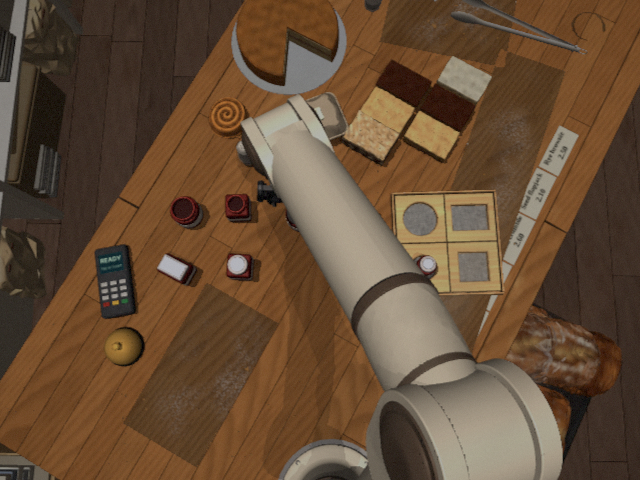

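The slim jar stands centred in its nest, with its lid at (428,264). Next is the wide jar.

Emit:
{"api": "move_arm", "payload": {
  "steps": [
    {"x": 0.45,"y": -0.37,"z": 0,"turn": 0,"hand": -1},
    {"x": 0,"y": 0,"z": 2,"turn": 0,"hand": -1},
    {"x": 0,"y": 0,"z": 2,"turn": 0,"hand": -1},
    {"x": 0,"y": 0,"z": 2,"turn": 0,"hand": -1},
    {"x": 0,"y": 0,"z": 0,"turn": 0,"hand": -1},
    {"x": 0,"y": 0,"z": 0,"turn": 0,"hand": -1},
    {"x": 0,"y": 0,"z": 0,"turn": 0,"hand": -1}
  ]
}}

```text
clock: 9.98
eef_pos: [0.5883, 0.077, 0.0982]
tcp_rot: [[1.0, -0.002, 0.001], [-0.002, -1.0, 0.0], [0.001, -0.0, -1.0]]
contact_force: [-0.3, 0.3, -0.0]
width: 0.0854
gripper_force: 0.0
```

```bash
python3 -c "
from h import *
go(.5872,.0767,.020,0)"
```

```text
t 9.98 pos [0.5883 0.077  0.0982] yaw -0.13 w 0.0854 F [-0.3  0.3 -0. ] q [  17.   35.  -36.  103.   26.   50. -121.]
shift cm [-0.11  0.04  7.82] turn -0.002
```

Emit:
{"api": "move_arm", "payload": {
  "steps": [
    {"x": -0.1,"y": 0,"z": 1.8,"turn": 0,"hand": -1},
    {"x": 0,"y": 0,"z": 2,"turn": 0,"hand": -1},
    {"x": 0,"y": 0,"z": 2,"turn": 0,"hand": -1},
    {"x": 0,"y": 0,"z": 2,"turn": 0,"hand": -1},
    {"x": 0,"y": 0,"z": 0,"turn": 0,"hand": -1},
    {"x": 0,"y": 0,"z": 0,"turn": 0,"hand": -1},
    {"x": 0,"y": 0,"z": 0,"turn": 0,"hand": 1},
    {"x": 0,"y": 0,"z": 0,"turn": 0,"hand": 1},
    {"x": 0,"y": 0,"z": 0,"turn": 0,"hand": 1},
    {"x": 0,"y": 0,"z": 0,"turn": 0,"hand": 1},
    {"x": 0,"y": 0,"z": 0,"turn": 0,"hand": 1},
    {"x": 0,"y": 0,"z": 0,"turn": 0,"hand": 1},
    {"x": 0,"y": 0,"z": -1,"turn": 0,"hand": 1},
    {"x": 0,"y": 0,"z": -2,"turn": 0,"hand": 1},
    {"x": 0,"y": 0,"z": -3,"turn": 0,"hand": 1},
    {"x": 0,"y": 0,"z": -3,"turn": 0,"hand": 1},
    {"x": 0,"y": 0,"z": -3,"turn": 0,"hand": 1},
    {"x": 0,"y": 0,"z": 0,"turn": 0,"hand": 1},
    {"x": 0,"y": 0,"z": 0,"turn": 0,"hand": 1},
    {"x": 0,"y": 0,"z": 0,"turn": 0,"hand": 1}
  ]
}}

```text
clock: 11.65
eef_pos: [0.5858, 0.0768, 0.1392]
tcp_rot: [[1.0, -0.001, -0.001], [-0.001, -1.0, -0.001], [-0.001, 0.001, -1.0]]
contact_force: [0.3, 0.3, -3.8]
width: 0.0607
gripper_force: 55.1
```

```bash
python3 -c "
from h import *
go(.5887,-.189,.040,0)"
```

```text
t 11.65 pos [0.5858 0.0768 0.1392] yaw -0.08 w 0.0607 F [ 0.3  0.3 -3.8] q [  19.   32.  -38.  102.   24.   55. -119.]
shift cm [ 0.33 26.57  9.94] turn -0.001
```

Emit:
{"api": "move_arm", "payload": {
  "steps": [
    {"x": 0.1,"y": 2.65,"z": 0,"turn": 0,"hand": 1},
    {"x": 0.1,"y": 2.65,"z": 0,"turn": 0,"hand": 1},
    {"x": 0,"y": 2.65,"z": 0,"turn": 0,"hand": 1},
    {"x": 0,"y": 2.65,"z": 0,"turn": 0,"hand": 1},
    {"x": 0,"y": 2.65,"z": 0,"turn": 0,"hand": 1},
    {"x": 0,"y": 2.65,"z": 0,"turn": 0,"hand": 1},
    {"x": 0,"y": 2.65,"z": 0,"turn": 0,"hand": 1},
    {"x": 0,"y": 2.65,"z": 0,"turn": 0,"hand": 1},
    {"x": 0,"y": 2.65,"z": 0,"turn": 0,"hand": 1},
    {"x": 0,"y": 2.65,"z": 0,"turn": 0,"hand": 1},
    {"x": 0,"y": 0,"z": 0,"turn": 0,"hand": 1},
    {"x": 0,"y": 0,"z": 2,"turn": 0,"hand": 1},
    {"x": 0,"y": 0,"z": 2,"turn": 0,"hand": 1},
    {"x": 0,"y": 0,"z": 2,"turn": 0,"hand": 1},
    {"x": 0,"y": 0,"z": 1,"turn": 0,"hand": 1},
    {"x": 0,"y": 0,"z": 0,"turn": 0,"hand": 1},
    {"x": 0,"y": 0,"z": 0,"turn": 0,"hand": 1},
    {"x": 0,"y": 0,"z": 0,"turn": 0,"hand": 1}
  ]
}}

```text
clock: 13.15
eef_pos: [0.5887, -0.1874, 0.0699]
tcp_rot: [[1.0, -0.001, 0.001], [-0.001, -1.0, 0.0], [0.001, -0.0, -1.0]]
contact_force: [-0.0, -0.7, -2.0]
width: 0.0609
gripper_force: 55.3
```

```bash
python3 -c "
from h import *
go(.5887,-.189,.031,0)"
```

```text
t 13.15 pos [ 0.5887 -0.1874  0.0699] yaw -0.05 w 0.0609 F [-0.  -0.7 -2. ] q [ 39.  39. -33. 100.  27.  49. -96.]
shift cm [-0.    0.16  3.89] turn -0.001
```

Emit:
{"api": "move_arm", "payload": {
  "steps": [
    {"x": 0,"y": 0.15,"z": 1.5,"turn": 0,"hand": 1},
    {"x": 0,"y": 0,"z": 1.2,"turn": 0,"hand": 1},
    {"x": 0,"y": 0,"z": 0.5,"turn": 0,"hand": 1},
    {"x": 0,"y": 0,"z": 0.3,"turn": 0,"hand": 1},
    {"x": 0,"y": 0,"z": 0.2,"turn": 0,"hand": 1},
    {"x": 0,"y": 0,"z": 0.2,"turn": 0,"hand": 1},
    {"x": 0,"y": 0,"z": 0,"turn": 0,"hand": 1},
    {"x": 0,"y": 0,"z": 0,"turn": 0,"hand": 1},
    {"x": 0,"y": 0,"z": 0,"turn": 0,"hand": 1}
  ]
}}

```text
clock: 13.9
eef_pos: [0.5884, -0.1892, 0.0307]
tcp_rot: [[1.0, -0.001, 0.001], [-0.001, -1.0, -0.0], [0.001, 0.0, -1.0]]
contact_force: [0.5, 0.2, -2.3]
width: 0.0607
gripper_force: 55.3
```

Emit:
{"api": "move_arm", "payload": {
  "steps": [
    {"x": 0,"y": 0,"z": 0.1,"turn": 0,"hand": 1},
    {"x": 0,"y": 0,"z": 0.1,"turn": 0,"hand": 1},
    {"x": 0,"y": 0,"z": 0,"turn": 0,"hand": 1},
    {"x": 0,"y": 0,"z": 0,"turn": 0,"hand": 1}
  ]
}}

```text
clock: 14.23
eef_pos: [0.5886, -0.1892, 0.0296]
tcp_rot: [[1.0, -0.001, 0.001], [-0.001, -1.0, -0.001], [0.001, 0.001, -1.0]]
contact_force: [-2.3, 0.2, 5.7]
width: 0.0607
gripper_force: 56.2
```

Emit:
{"api": "move_arm", "payload": {
  "steps": [
    {"x": 0,"y": 0,"z": 0,"turn": 0,"hand": -1},
    {"x": 0,"y": 0,"z": 0,"turn": 0,"hand": -1},
    {"x": 0,"y": 0,"z": 0,"turn": 0,"hand": -1},
    {"x": 0,"y": 0,"z": 0,"turn": 0,"hand": -1},
    {"x": 0,"y": 0,"z": 0,"turn": 0,"hand": -1},
    {"x": 0,"y": 0,"z": -1.5,"turn": 0,"hand": -1},
    {"x": 0,"y": 0,"z": -2.5,"turn": 0,"hand": -1},
    {"x": 0,"y": 0,"z": -3,"turn": 0,"hand": -1},
    {"x": 0,"y": 0,"z": -3,"turn": 0,"hand": -1},
    {"x": 0,"y": 0,"z": -3,"turn": 0,"hand": -1}
  ]
}}

```text
clock: 15.07
eef_pos: [0.5881, -0.1888, 0.1606]
tcp_rot: [[1.0, -0.001, 0.0], [-0.001, -1.0, 0.0], [0.0, -0.0, -1.0]]
contact_force: [0.3, 0.2, -0.1]
width: 0.0855
gripper_force: 0.0
```

Emit:
{"api": "move_arm", "payload": {
  "steps": [
    {"x": 0,"y": 0,"z": 0,"turn": -0.12,"hand": -1},
    {"x": 0,"y": 0,"z": 0,"turn": -0.12,"hand": -1},
    {"x": 0,"y": 0,"z": 0,"turn": -0.12,"hand": -1},
    {"x": 0,"y": 0,"z": 0,"turn": -0.12,"hand": -1},
    {"x": 0,"y": 0,"z": 0,"turn": -0.12,"hand": -1},
    {"x": 0,"y": 0,"z": 0,"turn": -0.12,"hand": -1},
    {"x": 0,"y": 0,"z": 0,"turn": -0.12,"hand": -1},
    {"x": 0,"y": 0,"z": 0,"turn": -0.12,"hand": -1},
    {"x": 0,"y": 0,"z": 0,"turn": -0.12,"hand": -1},
    {"x": 0,"y": 0,"z": 0,"turn": -0.12,"hand": -1},
    {"x": 0,"y": 0,"z": 0,"turn": -0.12,"hand": -1},
    {"x": 0,"y": 0,"z": 0,"turn": -0.12,"hand": -1},
    {"x": 0,"y": 0,"z": 0,"turn": -0.12,"hand": -1},
    {"x": 0,"y": 0,"z": 0,"turn": -0.03,"hand": -1},
    {"x": 0,"y": 0,"z": 0,"turn": 0,"hand": -1},
    {"x": 0,"y": 0,"z": 0,"turn": 0,"hand": -1}
  ]
}}

```text
clock: 16.4
eef_pos: [0.5882, -0.1893, 0.159]
tcp_rot: [[-0.016, 1.0, 0.0], [1.0, 0.016, -0.0], [-0.0, 0.0, -1.0]]
contact_force: [0.6, -0.3, -0.3]
width: 0.0855
gripper_force: 0.0
```

```bash
python3 -c "
from h import *
go(.4733,.203,.020,91)"
```

```text
t 16.4 pos [ 0.5882 -0.1893  0.159 ] yaw 90.94 w 0.0855 F [ 0.6 -0.3 -0.3] q [ 54.  40. -56.  97.  37.  64. -12.]
shift cm [ 39.42 -10.85  13.89] turn -0.001
```

Emit:
{"api": "move_arm", "payload": {
  "steps": [
    {"x": 3.3,"y": -0.9,"z": 0,"turn": 0,"hand": -1},
    {"x": 3.3,"y": -0.9,"z": 0,"turn": 0,"hand": -1},
    {"x": 3.3,"y": -0.9,"z": 0,"turn": 0,"hand": -1},
    {"x": 3.3,"y": -0.9,"z": 0,"turn": 0,"hand": -1},
    {"x": 3.3,"y": -0.9,"z": 0,"turn": 0,"hand": -1},
    {"x": 3.3,"y": -0.9,"z": 0,"turn": 0,"hand": -1},
    {"x": 3.3,"y": -0.9,"z": 0,"turn": 0,"hand": -1},
    {"x": 3.3,"y": -0.9,"z": 0,"turn": 0,"hand": -1},
    {"x": 3.3,"y": -0.9,"z": 0,"turn": 0,"hand": -1},
    {"x": 3.3,"y": -0.9,"z": 0,"turn": 0,"hand": -1},
    {"x": 3.3,"y": -0.9,"z": 0,"turn": 0,"hand": -1},
    {"x": 3.1,"y": -0.9,"z": 0,"turn": 0,"hand": -1},
    {"x": 0,"y": 0,"z": 2,"turn": 0,"hand": -1},
    {"x": 0,"y": 0,"z": 2,"turn": 0,"hand": -1},
    {"x": 0,"y": 0,"z": 1,"turn": 0,"hand": -1},
    {"x": 0,"y": 0,"z": 0,"turn": 0,"hand": -1},
    {"x": 0,"y": 0,"z": 0,"turn": 0,"hand": -1},
    {"x": 0,"y": 0,"z": 0,"turn": 0,"hand": -1}
  ]
}}

```text
clock: 17.9
eef_pos: [0.4737, 0.2029, 0.1092]
tcp_rot: [[-0.017, 1.0, 0.001], [1.0, 0.017, 0.0], [0.0, 0.001, -1.0]]
contact_force: [-0.8, 0.4, 0.1]
width: 0.0854
gripper_force: 0.0
```

```bash
python3 -c "
from h import *
go(.4733,.203,.020,91)"
```

```text
t 17.9 pos [0.4737 0.2029 0.1092] yaw 90.97 w 0.0854 F [-0.8  0.4  0.1] q [ 18.  35. -57. 113.  37.  52. -57.]
shift cm [ 0.01 -0.05  8.92] turn -0.001
```

Emit:
{"api": "move_arm", "payload": {
  "steps": [
    {"x": 0,"y": 0,"z": 2,"turn": 0,"hand": -1},
    {"x": 0,"y": 0,"z": 2,"turn": 0,"hand": -1},
    {"x": 0,"y": 0,"z": 2,"turn": 0,"hand": -1},
    {"x": 0,"y": 0,"z": 2,"turn": 0,"hand": -1},
    {"x": 0,"y": 0,"z": 0.9,"turn": 0,"hand": -1},
    {"x": 0,"y": 0,"z": 0,"turn": 0,"hand": -1},
    {"x": 0,"y": 0,"z": 0,"turn": 0,"hand": 1},
    {"x": 0,"y": 0,"z": 0,"turn": 0,"hand": 1},
    {"x": 0,"y": 0,"z": 0,"turn": 0,"hand": 1},
    {"x": 0,"y": 0,"z": 0,"turn": 0,"hand": 1},
    {"x": 0,"y": 0,"z": 0,"turn": 0,"hand": 1},
    {"x": 0,"y": 0,"z": 0,"turn": 0,"hand": 1},
    {"x": 0,"y": 0,"z": 0,"turn": 0,"hand": 1},
    {"x": 0,"y": 0,"z": -1,"turn": 0,"hand": 1},
    {"x": 0,"y": 0,"z": -2,"turn": 0,"hand": 1},
    {"x": 0,"y": 0,"z": -3,"turn": 0,"hand": 1},
    {"x": 0,"y": 0,"z": -4,"turn": 0,"hand": 1},
    {"x": 0,"y": 0,"z": -4,"turn": 0,"hand": 1},
    {"x": 0,"y": 0,"z": 0,"turn": 0,"hand": 1},
    {"x": 0,"y": 0,"z": 0,"turn": 0,"hand": 1}
  ]
}}

```text
clock: 19.57
eef_pos: [0.4746, 0.2034, 0.1621]
tcp_rot: [[-0.018, 1.0, 0.005], [1.0, 0.018, 0.001], [0.001, 0.005, -1.0]]
contact_force: [-0.2, 0.4, -2.9]
width: 0.0497
gripper_force: 52.4
```

```bash
python3 -c "
from h import *
go(.4832,-.3044,.031,92.5)"
```

```text
t 19.57 pos [0.4746 0.2034 0.1621] yaw 91.01 w 0.0497 F [-0.2  0.4 -2.9] q [ 22.  31. -61. 111.  33.  57. -53.]
shift cm [-50.79  -0.1   13.08] turn -0.026
```

Emit:
{"api": "move_arm", "payload": {
  "steps": [
    {"x": -3.4,"y": 0,"z": 0,"turn": 0,"hand": 1},
    {"x": -3.4,"y": 0,"z": 0,"turn": 0,"hand": 1},
    {"x": -3.4,"y": 0,"z": 0,"turn": 0,"hand": 1},
    {"x": -3.4,"y": 0,"z": 0,"turn": 0,"hand": 1},
    {"x": -3.4,"y": 0,"z": 0,"turn": 0,"hand": 1},
    {"x": -3.4,"y": 0,"z": 0,"turn": 0,"hand": 1},
    {"x": -3.4,"y": 0,"z": 0,"turn": 0,"hand": 1},
    {"x": -3.4,"y": 0,"z": 0,"turn": 0,"hand": 1},
    {"x": -3.4,"y": 0,"z": 0,"turn": 0,"hand": 1},
    {"x": -3.4,"y": 0,"z": 0,"turn": 0,"hand": 1},
    {"x": -3.4,"y": 0,"z": 0,"turn": 0,"hand": 1},
    {"x": -3.4,"y": 0,"z": 0,"turn": 0,"hand": 1},
    {"x": -3.4,"y": 0,"z": 0,"turn": 0,"hand": 1},
    {"x": -3.4,"y": 0,"z": 0,"turn": 0,"hand": 1},
    {"x": -3.2,"y": 0,"z": 0,"turn": 0,"hand": 1},
    {"x": 0,"y": 0,"z": 0,"turn": -0.026,"hand": 1},
    {"x": 0,"y": 0,"z": 2,"turn": 0,"hand": 1},
    {"x": 0,"y": 0,"z": 2,"turn": 0,"hand": 1},
    {"x": 0,"y": 0,"z": 0,"turn": 0,"hand": 1},
    {"x": 0,"y": 0,"z": 0,"turn": 0,"hand": 1}
  ]
}}

```text
clock: 21.23
eef_pos: [0.4803, -0.3039, 0.1175]
tcp_rot: [[-0.045, 0.999, -0.004], [0.999, 0.045, 0.003], [0.003, -0.004, -1.0]]
contact_force: [-0.2, -0.1, -2.5]
width: 0.0498
gripper_force: 52.3
```

```bash
python3 -c "
from h import *
go(.4832,-.3044,.031,92.5)"
```

```text
t 21.23 pos [ 0.4803 -0.3039  0.1175] yaw 92.57 w 0.0498 F [-0.2 -0.1 -2.5] q [ 71.  39. -57. 105.  39.  57.   1.]
shift cm [-0.09  0.32  8.65] turn 0.001
```

Emit:
{"api": "move_arm", "payload": {
  "steps": [
    {"x": -0.1,"y": 0.2,"z": 2,"turn": 0,"hand": 1},
    {"x": 0,"y": 0,"z": 2,"turn": 0,"hand": 1},
    {"x": 0,"y": 0,"z": 1,"turn": 0,"hand": 1},
    {"x": 0,"y": 0,"z": 0,"turn": 0,"hand": 1},
    {"x": 0,"y": 0,"z": 0,"turn": 0,"hand": 1},
    {"x": 0,"y": 0,"z": 0,"turn": 0,"hand": 1}
  ]
}}

```text
clock: 21.73
eef_pos: [0.4852, -0.306, 0.0706]
tcp_rot: [[-0.044, 0.999, 0.001], [0.999, 0.044, -0.001], [-0.001, 0.001, -1.0]]
contact_force: [-0.7, -0.3, -1.9]
width: 0.0496
gripper_force: 52.4
```

```bash
python3 -c "
from h import *
go(.4832,-.3044,.031,92.5)"
```

```text
t 21.73 pos [ 0.4852 -0.306   0.0706] yaw 92.55 w 0.0496 F [-0.7 -0.3 -1.9] q [ 69.  43. -53. 106.  43.  53.  -2.]
shift cm [ 0.17 -0.19  3.96] turn 0.001
```

Emit:
{"api": "move_arm", "payload": {
  "steps": [
    {"x": 0.15,"y": -0.2,"z": 1.5,"turn": 0,"hand": 1},
    {"x": 0,"y": 0,"z": 1.2,"turn": 0,"hand": 1},
    {"x": 0,"y": 0,"z": 0.5,"turn": 0,"hand": 1},
    {"x": 0,"y": 0,"z": 0.3,"turn": 0,"hand": 1},
    {"x": 0,"y": 0,"z": 0.2,"turn": 0,"hand": 1},
    {"x": 0,"y": 0,"z": 0.2,"turn": 0,"hand": 1},
    {"x": 0,"y": 0,"z": 0.1,"turn": 0,"hand": 1},
    {"x": 0,"y": 0,"z": 0,"turn": 0,"hand": 1},
    {"x": 0,"y": 0,"z": 0,"turn": 0,"hand": 1},
    {"x": 0,"y": 0,"z": 0,"turn": 0,"hand": 1}
  ]
}}

```text
clock: 22.57
eef_pos: [0.4824, -0.3046, 0.0296]
tcp_rot: [[-0.044, 0.999, 0.0], [0.999, 0.044, -0.0], [-0.0, 0.0, -1.0]]
contact_force: [-0.5, 0.4, -2.3]
width: 0.0499
gripper_force: 52.5
```

Emit:
{"api": "move_arm", "payload": {
  "steps": [
    {"x": 0,"y": 0,"z": 0.1,"turn": 0,"hand": 1},
    {"x": 0,"y": 0,"z": 0.1,"turn": 0,"hand": 1},
    {"x": 0,"y": 0,"z": 0,"turn": 0,"hand": 1},
    {"x": 0,"y": 0,"z": 0,"turn": 0,"hand": 1}
  ]
}}

```text
clock: 22.9
eef_pos: [0.4825, -0.3048, 0.0289]
tcp_rot: [[-0.044, 0.999, 0.0], [0.999, 0.044, -0.002], [-0.002, 0.0, -1.0]]
contact_force: [-4.5, 0.5, 10.8]
width: 0.0492
gripper_force: 53.5
```

Emit:
{"api": "move_arm", "payload": {
  "steps": [
    {"x": 0,"y": 0,"z": 0,"turn": 0,"hand": -1},
    {"x": 0,"y": 0,"z": 0,"turn": 0,"hand": -1},
    {"x": 0,"y": 0,"z": 0,"turn": 0,"hand": -1},
    {"x": 0,"y": 0,"z": 0,"turn": 0,"hand": -1},
    {"x": 0,"y": 0,"z": 0,"turn": 0,"hand": -1},
    {"x": 0,"y": 0,"z": -1.5,"turn": 0,"hand": -1},
    {"x": 0,"y": 0,"z": -2.5,"turn": 0,"hand": -1},
    {"x": 0,"y": 0,"z": -3,"turn": 0,"hand": -1},
    {"x": 0,"y": 0,"z": -3,"turn": 0,"hand": -1},
    {"x": 0,"y": 0,"z": -3,"turn": 0,"hand": -1},
    {"x": 0,"y": 0,"z": 0,"turn": 0.102,"hand": -1},
    {"x": 0,"y": 0,"z": 0,"turn": 0.102,"hand": -1},
    {"x": 0,"y": 0,"z": 0,"turn": 0.102,"hand": -1},
    {"x": 0,"y": 0,"z": 0,"turn": 0.102,"hand": -1},
    {"x": 0,"y": 0,"z": 0,"turn": 0.102,"hand": -1},
    {"x": 0,"y": 0,"z": 0,"turn": 0,"hand": -1},
    {"x": 0,"y": 0,"z": 0,"turn": 0,"hand": -1},
    {"x": 0,"y": 0,"z": 0,"turn": 0,"hand": -1}
  ]
}}

```text
clock: 24.4
eef_pos: [0.4823, -0.3044, 0.1578]
tcp_rot: [[0.446, 0.895, 0.0], [0.895, -0.446, -0.0], [-0.0, 0.0, -1.0]]
contact_force: [0.5, -0.3, 0.5]
width: 0.0853
gripper_force: 0.0
```

```bash
python3 -c "
from h import *
go(.4645,.3388,.020,63.3)"
```

```text
t 24.4 pos [ 0.4823 -0.3044  0.1578] yaw 63.49 w 0.0853 F [ 0.5 -0.3  0.5] q [ 69.  33. -53. 104.  31.  58. -22.]
shift cm [ 56.76 -30.31  13.76] turn 0.003
```

Emit:
{"api": "move_arm", "payload": {
  "steps": [
    {"x": 3.15,"y": -1.68,"z": 0,"turn": 0,"hand": -1},
    {"x": 3.15,"y": -1.68,"z": 0,"turn": 0,"hand": -1},
    {"x": 3.15,"y": -1.68,"z": 0,"turn": 0,"hand": -1},
    {"x": 3.15,"y": -1.68,"z": 0,"turn": 0,"hand": -1},
    {"x": 3.15,"y": -1.68,"z": 0,"turn": 0,"hand": -1},
    {"x": 3.15,"y": -1.68,"z": 0,"turn": 0,"hand": -1},
    {"x": 3.15,"y": -1.68,"z": 0,"turn": 0,"hand": -1},
    {"x": 3.15,"y": -1.68,"z": 0,"turn": 0,"hand": -1},
    {"x": 3.15,"y": -1.68,"z": 0,"turn": 0,"hand": -1},
    {"x": 3.15,"y": -1.68,"z": 0,"turn": 0,"hand": -1},
    {"x": 3.15,"y": -1.68,"z": 0,"turn": 0,"hand": -1},
    {"x": 3.15,"y": -1.68,"z": 0,"turn": 0,"hand": -1},
    {"x": 3.15,"y": -1.68,"z": 0,"turn": 0,"hand": -1},
    {"x": 3.15,"y": -1.68,"z": 0,"turn": 0,"hand": -1},
    {"x": 3.15,"y": -1.68,"z": 0,"turn": 0,"hand": -1},
    {"x": 3.15,"y": -1.68,"z": 0,"turn": 0,"hand": -1},
    {"x": 3.15,"y": -1.68,"z": 0,"turn": 0,"hand": -1},
    {"x": 3.15,"y": -1.68,"z": 0,"turn": 0,"hand": -1},
    {"x": 0,"y": 0,"z": 0,"turn": 0,"hand": -1},
    {"x": 0,"y": 0,"z": 0,"turn": 0,"hand": -1}
  ]
}}

```text
clock: 26.07
eef_pos: [0.4651, 0.3413, 0.1576]
tcp_rot: [[0.443, 0.897, -0.001], [0.897, -0.443, 0.002], [0.002, -0.002, -1.0]]
contact_force: [0.6, -0.9, 0.0]
width: 0.0855
gripper_force: 0.0
```

Emit:
{"api": "move_arm", "payload": {
  "steps": [
    {"x": 0,"y": 0,"z": 2,"turn": 0,"hand": -1},
    {"x": 0,"y": 0,"z": 2,"turn": 0,"hand": -1},
    {"x": 0,"y": 0,"z": 1,"turn": 0,"hand": -1},
    {"x": 0,"y": 0,"z": 0,"turn": 0,"hand": -1},
    {"x": 0,"y": 0,"z": 0,"turn": 0,"hand": -1},
    {"x": 0,"y": 0,"z": 0,"turn": 0,"hand": -1}
  ]
}}

```text
clock: 26.57
eef_pos: [0.4674, 0.3378, 0.1082]
tcp_rot: [[0.45, 0.893, 0.001], [0.893, -0.45, 0.001], [0.001, 0.0, -1.0]]
contact_force: [0.6, 0.4, 0.8]
width: 0.085
gripper_force: 0.0
```

```bash
python3 -c "
from h import *
go(.4645,.3388,.020,63.3)"
```

```text
t 26.57 pos [0.4674 0.3378 0.1082] yaw 63.27 w 0.085 F [0.6 0.4 0.8] q [ -1.  38. -51. 105.  36.  55. -94.]
shift cm [-0.05 -0.31  8.82] turn -0.0
```

Emit:
{"api": "move_arm", "payload": {
  "steps": [
    {"x": 0,"y": -0.25,"z": 2,"turn": 0,"hand": -1},
    {"x": 0,"y": 0,"z": 2,"turn": 0,"hand": -1},
    {"x": 0,"y": 0,"z": 2,"turn": 0,"hand": -1},
    {"x": 0,"y": 0,"z": 2,"turn": 0,"hand": -1},
    {"x": 0,"y": 0,"z": 0.8,"turn": 0,"hand": -1},
    {"x": 0,"y": 0,"z": 0,"turn": 0,"hand": -1},
    {"x": 0,"y": 0,"z": 0,"turn": 0,"hand": 1},
    {"x": 0,"y": 0,"z": 0,"turn": 0,"hand": 1},
    {"x": 0,"y": 0,"z": 0,"turn": 0,"hand": 1},
    {"x": 0,"y": 0,"z": 0,"turn": 0,"hand": 1},
    {"x": 0,"y": 0,"z": 0,"turn": 0,"hand": 1},
    {"x": 0,"y": 0,"z": 0,"turn": 0,"hand": 1},
    {"x": 0,"y": 0,"z": 0,"turn": 0,"hand": 1},
    {"x": 0,"y": 0,"z": -1,"turn": 0,"hand": 1},
    {"x": 0,"y": 0,"z": -2,"turn": 0,"hand": 1},
    {"x": 0,"y": 0,"z": -3,"turn": 0,"hand": 1},
    {"x": 0,"y": 0,"z": -4,"turn": 0,"hand": 1},
    {"x": 0,"y": 0,"z": -4,"turn": 0,"hand": 1},
    {"x": 0,"y": 0,"z": 0,"turn": 0,"hand": 1},
    {"x": 0,"y": 0,"z": 0,"turn": 0,"hand": 1}
  ]
}}

```text
clock: 28.23
eef_pos: [0.4657, 0.3399, 0.1621]
tcp_rot: [[0.449, 0.893, 0.004], [0.893, -0.449, 0.002], [0.004, 0.003, -1.0]]
contact_force: [-0.0, 0.6, -3.9]
width: 0.0436
gripper_force: 51.9
```

```bash
python3 -c "
from h import *
go(.5935,-.2993,.031,92.6)"
```

```text
t 28.23 pos [0.4657 0.3399 0.1621] yaw 63.29 w 0.0436 F [-0.   0.6 -3.9] q [  1.  34. -54. 103.  32.  59. -92.]
shift cm [-51.41  40.1   13.03] turn -0.511
```

Emit:
{"api": "move_arm", "payload": {
  "steps": [
    {"x": 0,"y": 0,"z": 0,"turn": -0.102,"hand": 1},
    {"x": 0,"y": 0,"z": 0,"turn": -0.102,"hand": 1},
    {"x": 0,"y": 0,"z": 0,"turn": -0.102,"hand": 1},
    {"x": 0,"y": 0,"z": 0,"turn": -0.102,"hand": 1},
    {"x": 0,"y": 0,"z": 0,"turn": -0.103,"hand": 1},
    {"x": -3.58,"y": 0.55,"z": 0,"turn": 0,"hand": 1},
    {"x": -3.58,"y": 0.55,"z": 0,"turn": 0,"hand": 1},
    {"x": -3.58,"y": 0.55,"z": 0,"turn": 0,"hand": 1},
    {"x": -3.58,"y": 0.55,"z": 0,"turn": 0,"hand": 1},
    {"x": -3.58,"y": 0.55,"z": 0,"turn": 0,"hand": 1},
    {"x": -3.58,"y": 0.55,"z": 0,"turn": 0,"hand": 1},
    {"x": -3.58,"y": 0.55,"z": 0,"turn": 0,"hand": 1},
    {"x": -3.58,"y": 0.55,"z": 0,"turn": 0,"hand": 1},
    {"x": -3.58,"y": 0.55,"z": 0,"turn": 0,"hand": 1},
    {"x": -3.58,"y": 0.55,"z": 0,"turn": 0,"hand": 1},
    {"x": -3.58,"y": 0.55,"z": 0,"turn": 0,"hand": 1},
    {"x": -3.58,"y": 0.55,"z": 0,"turn": 0,"hand": 1},
    {"x": -3.58,"y": 0.55,"z": 0,"turn": 0,"hand": 1},
    {"x": -3.58,"y": 0.55,"z": 0,"turn": 0,"hand": 1},
    {"x": -3.58,"y": 0.55,"z": 0,"turn": 0,"hand": 1}
  ]
}}

```text
clock: 29.9
eef_pos: [0.5693, -0.1957, 0.1571]
tcp_rot: [[-0.045, 0.999, -0.004], [0.999, 0.045, 0.001], [0.001, -0.004, -1.0]]
contact_force: [0.8, -0.3, -2.9]
width: 0.0437
gripper_force: 51.9
```

Emit:
{"api": "move_arm", "payload": {
  "steps": [
    {"x": -3.58,"y": 0.55,"z": 0,"turn": 0,"hand": 1},
    {"x": -3.58,"y": 0.55,"z": 0,"turn": 0,"hand": 1},
    {"x": -3.58,"y": 0.55,"z": 0,"turn": 0,"hand": 1},
    {"x": 0,"y": 0,"z": 0,"turn": 0,"hand": 1},
    {"x": 0,"y": 0,"z": 2,"turn": 0,"hand": 1},
    {"x": 0,"y": 0,"z": 2,"turn": 0,"hand": 1},
    {"x": 0,"y": 0,"z": 0,"turn": 0,"hand": 1},
    {"x": 0,"y": 0,"z": 0,"turn": 0,"hand": 1},
    {"x": 0,"y": 0,"z": 0,"turn": 0,"hand": 1}
  ]
}}

```text
clock: 30.65
eef_pos: [0.5922, -0.2997, 0.1191]
tcp_rot: [[-0.046, 0.999, -0.001], [0.999, 0.046, 0.001], [0.001, -0.001, -1.0]]
contact_force: [-0.2, 0.8, -3.5]
width: 0.0431
gripper_force: 52.0
```

```bash
python3 -c "
from h import *
go(.5935,-.2993,.031,92.6)"
```

```text
t 30.65 pos [ 0.5922 -0.2997  0.1191] yaw 92.62 w 0.0431 F [-0.2  0.8 -3.5] q [ 61.  48. -57.  91.  43.  65.  -3.]
shift cm [0.02 0.14 8.81] turn 0.0
```

Emit:
{"api": "move_arm", "payload": {
  "steps": [
    {"x": 0,"y": 0.1,"z": 2,"turn": 0,"hand": 1},
    {"x": 0,"y": 0,"z": 2,"turn": 0,"hand": 1},
    {"x": 0,"y": 0,"z": 1,"turn": 0,"hand": 1},
    {"x": 0,"y": 0,"z": 0,"turn": 0,"hand": 1},
    {"x": 0,"y": 0,"z": 0,"turn": 0,"hand": 1},
    {"x": 0,"y": 0,"z": 0,"turn": 0,"hand": 1}
  ]
}}

```text
clock: 31.15
eef_pos: [0.5945, -0.3002, 0.0709]
tcp_rot: [[-0.045, 0.999, 0.002], [0.999, 0.045, -0.001], [-0.001, 0.002, -1.0]]
contact_force: [-0.9, 0.1, -3.2]
width: 0.0432
gripper_force: 52.1
```

```bash
python3 -c "
from h import *
go(.5935,-.2993,.031,92.6)"
```

```text
t 31.15 pos [ 0.5945 -0.3002  0.0709] yaw 92.59 w 0.0432 F [-0.9  0.1 -3.2] q [ 60.  51. -54.  92.  46.  61.  -5.]
shift cm [ 0.1  -0.11  3.99] turn -0.0
```

Emit:
{"api": "move_arm", "payload": {
  "steps": [
    {"x": 0.1,"y": -0.1,"z": 1.5,"turn": 0,"hand": 1},
    {"x": 0,"y": 0,"z": 1.2,"turn": 0,"hand": 1},
    {"x": 0,"y": 0,"z": 0.5,"turn": 0,"hand": 1},
    {"x": 0,"y": 0,"z": 0.3,"turn": 0,"hand": 1},
    {"x": 0,"y": 0,"z": 0.2,"turn": 0,"hand": 1},
    {"x": 0,"y": 0,"z": 0.2,"turn": 0,"hand": 1},
    {"x": 0,"y": 0,"z": 0.1,"turn": 0,"hand": 1},
    {"x": 0,"y": 0,"z": 0,"turn": 0,"hand": 1},
    {"x": 0,"y": 0,"z": 0,"turn": 0,"hand": 1},
    {"x": 0,"y": 0,"z": 0,"turn": 0,"hand": 1}
  ]
}}

```text
clock: 31.98
eef_pos: [0.5927, -0.2994, 0.0297]
tcp_rot: [[-0.045, 0.999, 0.001], [0.999, 0.045, -0.0], [-0.0, 0.001, -1.0]]
contact_force: [-0.2, -0.2, -2.5]
width: 0.0435
gripper_force: 52.2
```

Emit:
{"api": "move_arm", "payload": {
  "steps": [
    {"x": 0,"y": 0,"z": 0.1,"turn": 0,"hand": 1},
    {"x": 0,"y": 0,"z": 0.1,"turn": 0,"hand": 1},
    {"x": 0,"y": 0,"z": 0,"turn": 0,"hand": 1},
    {"x": 0,"y": 0,"z": 0,"turn": 0,"hand": 1}
  ]
}}

```text
clock: 32.32
eef_pos: [0.5928, -0.2995, 0.0289]
tcp_rot: [[-0.045, 0.999, 0.001], [0.999, 0.045, -0.001], [-0.001, 0.001, -1.0]]
contact_force: [-3.5, -0.3, 5.8]
width: 0.044
gripper_force: 53.2
```

The jar is touching the floor. I'll release, lift, and move clear of the view, away towards -y.

Emit:
{"api": "move_arm", "payload": {
  "steps": [
    {"x": 0,"y": 0,"z": 0,"turn": 0,"hand": -1},
    {"x": 0,"y": 0,"z": 0,"turn": 0,"hand": -1},
    {"x": 0,"y": 0,"z": 0,"turn": 0,"hand": -1},
    {"x": 0,"y": 0,"z": 0,"turn": 0,"hand": -1},
    {"x": 0,"y": 0,"z": 0,"turn": 0,"hand": -1},
    {"x": 0,"y": 0,"z": -1.5,"turn": 0,"hand": -1},
    {"x": 0,"y": 0,"z": -2.5,"turn": 0,"hand": -1},
    {"x": 0,"y": 0,"z": -3,"turn": 0,"hand": -1},
    {"x": 0,"y": 0,"z": -3,"turn": 0,"hand": -1},
    {"x": 0,"y": 0,"z": -3,"turn": 0,"hand": -1},
    {"x": 0,"y": 0,"z": -3,"turn": 0,"hand": -1},
    {"x": -3,"y": -2,"z": 0,"turn": 0,"hand": -1},
    {"x": -3,"y": -2,"z": 0,"turn": 0,"hand": -1},
    {"x": -3,"y": -2,"z": 0,"turn": 0,"hand": -1},
    {"x": -3,"y": -2,"z": 0,"turn": 0,"hand": -1},
    {"x": -3,"y": -2,"z": 0,"turn": 0,"hand": -1},
    {"x": -3,"y": -2,"z": 0,"turn": 0,"hand": -1},
    {"x": -3,"y": -2,"z": 0,"turn": 0,"hand": -1},
    {"x": -3,"y": -2,"z": 0,"turn": 0,"hand": -1},
    {"x": 0,"y": 0,"z": 0,"turn": 0,"hand": -1}
  ]
}}

```text
clock: 33.98
eef_pos: [0.436, -0.556, 0.1874]
tcp_rot: [[-0.032, 0.999, -0.003], [0.999, 0.032, -0.005], [-0.005, -0.004, -1.0]]
contact_force: [-0.9, -1.6, -0.4]
width: 0.0855
gripper_force: 0.0
```

```bash
python3 - <<'E'
from h import *
for n in('top','scene'):
    p,d=imaging.snapshot(n);cv2.imwrite(f'pics/{n}2.png',p[:,:,::-1])
    W=cloud(n,d);S=cv2.cvtColor(p,cv2.COLOR_RGB2HSV)
    b=(W[...,0]>.4)&(W[...,0]<.66)&(W[...,1]<-.12)&(W[...,1]>-.37)
    blobs(n,b&(W[...,2]>.068)&(W[...,2]<.12)&(S[...,1]<70)&(S[...,2]>90),.081)
    b=(W[...,0]>.54)&(W[...,0]<.65)&(W[...,1]>.15)&(W[...,1]<.38)
    blobs(n,b&(W[...,2]>.045),.06)
E
```

```text
top [427. 264.] ctr [ 478.5 -193.5] size [31.1 31.7] ang 89.1
top [481. 262.] ctr [ 482.1 -303.4] size [39.7 39.6] ang 0.8
top [476. 211.] ctr [ 592.4 -297.7] size [34.7 56.6] ang 3.9
top [424. 212.] ctr [ 587.8 -188.5] size [52.1 51.9] ang 19.6
top [184. 210.] ctr [590.6 324.4] size [62.5 60.4] ang 3.3
top [236. 205.] ctr [602.  211.8] size [52.  49.8] ang 2.3
scene [424. 200.] ctr [ 478.5 -193.4] size [32.3 31.5] ang 52.4
scene [459. 177.] ctr [ 482.7 -304.4] size [41.3 38.2] ang 52.5
scene [384. 174.] ctr [ 585.9 -186.1] size [51.  51.5] ang 52.4
scene [418. 154.] ctr [ 589.6 -293.9] size [35.8 58.5] ang 2.8
scene [156. 307.] ctr [588.3 328. ] size [73.1 60.3] ang 8.5
scene [213. 270.] ctr [600.3 215.1] size [65.8 52.1] ang 3.4
```

View pics/scene2.png

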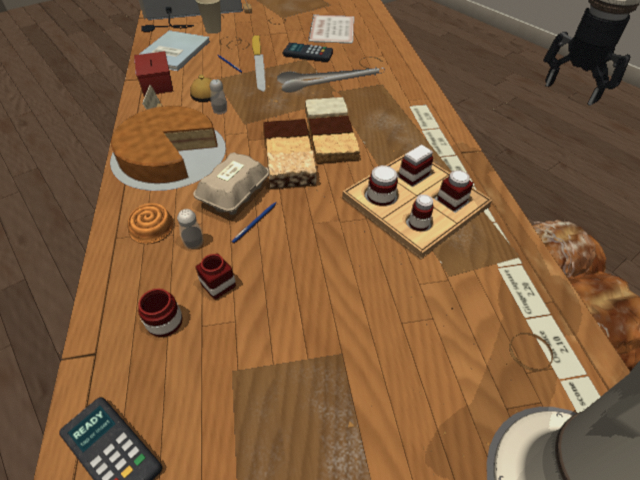

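All four lidded jars stand upright in their nests (lids at (424,200), (459,177), (384,174), (418,154)). The open jars at (156,307) and (213,270) haven't moved, and the arm is clear.

```bash
python3 -c "
from workcell import r
print(r.close_job())"
```

```text
the job is handed in; nothing more can be done
None
```

The four lidded jars stand upright in their own nests, about 2 mm or less off centre in the top view, and the two open jars are where they started; I handed the job in at about 34 s on the robot's clock, and no verdict came back.

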